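# Round dipping basket from the drip rack into the rinsing dish

### The job

Two steel dipping baskets hang on the hooks of the drip rack. Lift the round one up and off its hook and set it down gently, upright, inside the white dish, then let go. Leave the rectangular basket hanging where it is.

Things in the scene. Friction and masses are not known exactly. Their poses are not given: they have to be found in the camera images.
- round_basket: basket to move: round steel cup, rows of dark dots, 64 mm wide, 50 high, 0.18 kg. Above it a closed loop: straps 54 mm apart along y, crossbar at 118 to 126 mm height; on that an upright white grip 14 mm (x) by 30 mm (y), 126 to 177 mm height. Hangs by the crossbar on a hook, underside 60 mm over the bench, yaw as the rack's within 8 deg. Origin: centre of underside; z up, y along crossbar
- slide_basket: basket to leave: rectangular steel tub 46 by 84 mm (x, y), 50 mm high, with dark slots and the same loop and white grip; it hangs on the other hook. Which basket is on which hook varies. Origin: centre of underside; z up, y along crossbar
- rack: fixed rack: blue base, 2 posts, bar along y, 2 flat hooks 20 mm wide, 6 thick, running from the bar along -x at y = -75 and 75 mm: top at z = 178 mm, ending at x = -106 with a tip turned up 15 mm. Baskets hang at about x = -75, free above: raise one over 15 mm (under 60, where the cup's rim meets the hook), then out along -x 60 mm or more. Origin: centre of base's underside; z up
- dish: white round dish, loose on the bench, 0.6 kg: 140 mm across the rim, 35 mm high, flat inner floor 116 mm across, 5 mm above its underside. Origin: centre of underside; z up
Things that resemble listed ones, but are neither listed nor needed, are in the scene too. What is shaped like the round_basket but blue or purple is not meant.

How it is judged:
By the outcome, as a careful person would: the job done as asked, in the order asked, and still so for the second after the job is handed in, with the robot touching nothing.
It also fails if it takes over 38 s, if anything falls off the work surface, if the arm or the gripper's body presses on something with over 40 N, if the wrist force passes 120 N, or if a joint passes its speed limit or range.

### The arm

A 6-joint arm with a two-finger parallel gripper is mounted at the origin on the work surface. World frame = base frame: x ahead of the robot, y to its left, z up, the work surface at z = 0. Lengths are in mm, angles in degrees, forces in N, time in s.
With the tool pointing down it reaches from about 350 to 850 mm from the base axis. Payload 8.1 kg.
Tool frame: the origin (TCP) lies between the finger pads; the fingertips stand 17 mm ahead of it and the grasp point (between the pads) lies 2 mm behind it; z points along the fingers, y is the line along which they close (so a half turn about z gives the same grasp; the last joint's range is limited). The gripper opens to 85 mm and grips with 20 to 120 N. Pads are 22 mm wide; open, the fingers measure 114 mm over their backs; the gripper's body (76 mm by 85 mm) begins 54 mm behind the grasp point. The pads swing forward as they close: fully open they stand 13 mm farther back than shut.
Start: joints at [60.31, 7.471, 85.268, -0, 87.261, -4.893], TCP at [251.629, 544.691, 248.292] pointing down, gripper open.
Joint ranges: [-169.43, 169.43], [-51.17, 129.36], [1.28, 143.12], [-76.62, 256.62], [0, 156.53], [-152.29, 152.29]. Speed limits (degrees/s): [136.94, 136.94, 159.86, 180, 180, 180].

### API

Orientations are given as [roll, pitch, yaw] about the fixed x, y, z axes, in that order (R = Rz(yaw) Ry(pitch) Rx(roll)).
In Python, from bench import sense, snapshot, hand_in, trace, place_of gives the robot as it stands.
- The arm moves only by the shell command python3 -m handwheel 'ROWS' [FORCE]. ROWS is JSON, a list of rows, each a list of 7 numbers: the opening, from -1 (shut) to 1 (fully open), then the shift along the tool's x, y, z in cm, then the turn, a rotation vector about the tool's x, y, z in rad. A call has 1 to 12 rows; each row shifts and turns the commanded pose from where the row before left it, along the tool's axes as they then stand; what a row does not reach is not made up. A row lasts 1/12 s, in which the tool goes at most 41.7 mm and 7.16 degrees, less where a joint would pass 70% of its speed; a pose out of reach is approached as far as the arm can. A call with a gripper value outside its range is refused whole. The fingers move at their own pace and stop on an object; FORCE is the grip in N (left out, the last holds). Time passes only in rows, so rows that do not move let the fingers close. It gives the time, the measured TCP pose, the force, the opening and the grip force at its end, in the units of the state.
- sense(): the state, without advancing time (a new reading comes with each control period).
- snapshot(name): name is "scene" or "top" or "wrist"; returns a dict with "image" (384x512x3 uint8, red, green, blue), "intrinsics" (3x3 intrinsics, pixels), "R" (3x3) and "t" (3): a world point X has camera coordinates R X + t. Camera axes: x right, y down, z forward; pixel columns grow to the right and rows downward; lengths in mm; the calibration is good to about 2 mm. A picture is of the moment at which its call begins. There is no depth.
- hand_in(): hands the job in; it is judged then, once.
Trained networks look in a picture, given as the dict that the camera call returned (one of the last four; its "shot" number tells which), for a name from the list of things; names that differ only in an ending like _2 or _b are one class to them, and where a whole thing is asked for, a point or a joint stands for the part that bears it (a point fixed in the world has none). Each returns a list of dicts, best first, with "conf" (0 to 1); they miss things now and then, are a little off and sometimes report something else, mostly with a low value. They report only what shows in the picture. A call takes as long as a camera call. They do not tell look-alikes from the thing itself.
- trace(picture, query): "pixels" (384x512 bool, what is visible of it).
- place_of(picture, query): "location" ([x, y, z] in mm, in world coordinates, good to about 4 mm: a listed point, or the origin of a listed thing).
The state is a dict: "time": time; "joint_pos": joint angles; "qd": joint speeds; "joint_efforts": joint torques, N m; "tool_pos": TCP position; "tcp_rot": TCP orientation; "ft_force": force on the tool from outside, world axes, zero at the start; "wrist_torque": the same for the moment, N m; "finger_gap": finger opening in mm; "grip_force": force on a finger pad.
Only numpy, scipy, OpenCV 4.12 (cv2) and the standard library are available. Lean on these libraries where they do the work, as an engineer would, in place of code of your own. Each camera call takes 0.05 s, during which the arm holds its last target. There are 200 camera calls.

## Working session

There is one attempt and no reset: what is moved stays moved. The work goes in short steps, Python scripts to look and compute and a shell command to move; the robot and the scene stay as the last step left them, time stands still between calls to the robot, and variables do not carry over. Pictures are saved under pics/ and viewed, at most 10 in all, crops included, and the job is handed in when it is done.

```bash
mkdir -p pics
python3 - <<'E'
from bench import *
import cv2,numpy as np
s=sense();print(s['time'],s['tool_pos'],s['tcp_rot'],s['finger_gap'])
ims=[]
for n in ["scene","top"]:
    p=snapshot(n);ims.append(p['image'])
    print(n,(-p['R'].T@p['t']).round() if hasattr(p['R'],'T') else '')
    for q in ["round_basket","slide_basket","rack","dish"]:
        for d in place_of(p,q)[:3]: print(q,np.round(d['location']),round(d['conf'],2))
        for d in trace(p,q)[:3]:
            ys,xs=np.nonzero(d['pixels']);print('   px',xs.min(),xs.max(),ys.min(),ys.max(),round(d['conf'],2))
    cv2.imwrite(f'pics/{n}.png',cv2.resize(p['image'][:,:,::-1],(800,600)))
E
```

```text
0.0 [251.36681144 544.20733745 247.21252517] [-1.79889832e+02 -7.59136908e-03  1.55202468e+02] 85.45054178796572
scene [1003.  -94.  718.]
round_basket [622. -76.  60.] 0.9
round_basket [ 747. -260.    4.] 0.78
round_basket [ 640. -262.    1.] 0.62
   px 179 210 158 219 0.93
   px 137 179 199 258 0.93
   px 298 343 171 227 0.72
slide_basket [643.  72.  60.] 0.65
   px 298 343 171 227 0.75
rack [713.  -9.  -0.] 0.82
   px 192 383 191 293 0.63
dish [465. -20.   5.] 0.93
   px 238 292 148 197 0.57
top [448. -58. 927.]
round_basket [620. -77.  59.] 0.92
round_basket [ 639. -264.    3.] 0.91
round_basket [ 549. -194.   -1.] 0.67
   px 309 345 196 235 0.95
   px 340 384 150 191 0.83
   px 338 379 95 143 0.74
slide_basket [642.  71.  60.] 0.76
   px 163 213 142 186 0.72
rack [713. -14.  -2.] 0.94
   px 136 325 102 184 0.9
dish [464. -20.   2.] 0.66
   px 204 275 228 299 0.85
```

View pics/scene.png

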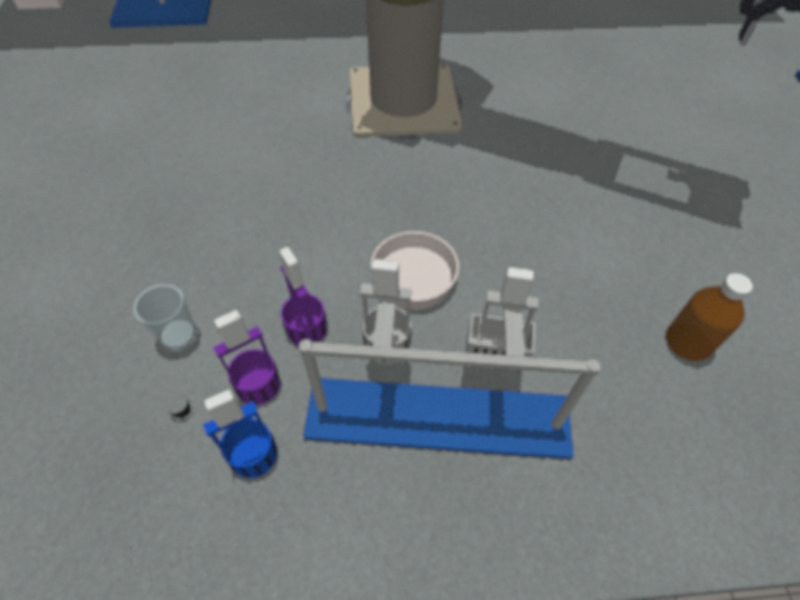

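View pics/top.png

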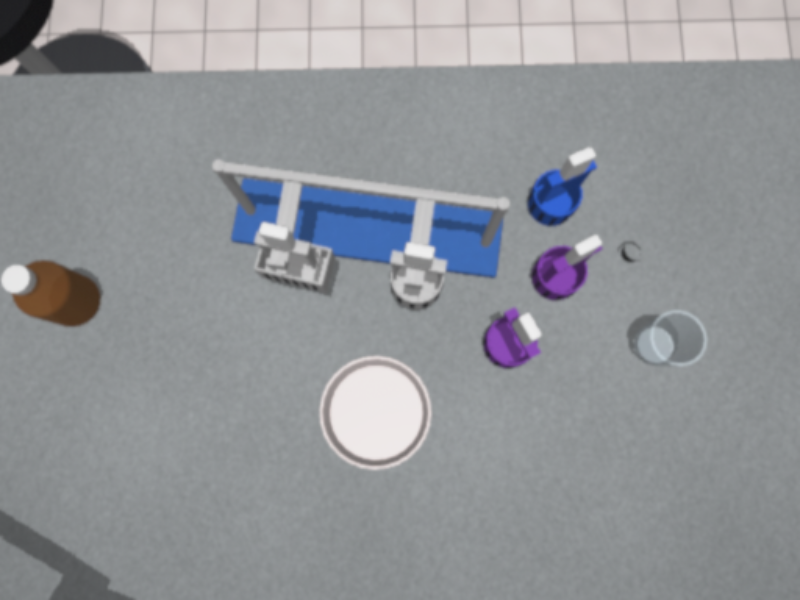

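The pictures show the steel round basket on the -y hook: its grip is at about (418,252) in top and (385,270) in scene, at 800x600. The rectangular one is on the +y hook, the dish is at (376,412) in top, and the blue and purple baskets are look-alikes. Next I measure the grip by fitting its box in both views.

```bash
cat > fit.py <<'E'
from bench import *
import cv2,numpy as np
from scipy.optimize import minimize
def proj(p,X):
    c=np.asarray(X)@np.array(p['R']).T+np.array(p['t']); u=c@np.array(p['intrinsics']).T
    return u[:,:2]/u[:,2:]
def box(x,y,yaw,z0):
    c,s=np.cos(yaw),np.sin(yaw)
    return np.array([[x+c*a-s*b,y+s*a+c*b,z0+h] for a in(-7,7) for b in(-15,15) for h in(126,177)])
def white(p,x,y,z0,r=22):
    u,v=proj(p,[[x,y,z0+155]])[0].astype(int)
    im=p['image'].astype(int); m=(im.min(2)>WT)&(im.max(2)-im.min(2)<40)
    w=np.zeros(m.shape,bool); w[max(v-r,0):v+r,max(u-r,0):u+r]=1
    n,l,st,ce=cv2.connectedComponentsWithStats((m&w).astype(np.uint8))
    k=1+np.argmax([st[i,4]-4*np.hypot(*(ce[i]-[u,v])) for i in range(1,n)])
    return l==k
WT=190
def fit(ps,x,y,z0,yaw):
    ms=[white(p,x,y,z0) for p in ps]
    def cost(q):
        t=0
        for p,m in zip(ps,ms):
            im=np.zeros(m.shape,np.uint8); h=cv2.convexHull((proj(p,box(q[0],q[1],np.radians(q[2]),z0))*256).astype(np.int32))
            cv2.fillConvexPoly(im,h,255,cv2.LINE_AA,8); im=im/255.
            t+=1-np.minimum(im,m).sum()/np.maximum(im,m).sum()
        return t
    b=min((minimize(cost,[x+dx,y,yaw+dy],method='Nelder-Mead',options=dict(initial_simplex=[[x+dx,y,yaw+dy],[x+dx+5,y,yaw],[x+dx,y+5,yaw],[x+dx,y,yaw+8]])) for dx in(-4,4) for dy in(-4,4)),key=lambda r:r.fun)
    return b.x,b.fun,[(m.sum(),np.argwhere(m).mean(0)[::-1]) for m in ms]
E
python3 - <<'E'
from fit import *
ps=[snapshot(n) for n in("scene","top")]
for p in ps: 
    u=proj(p,[[621,-77,215]])[0];print(u);u=u.astype(int); print(p['image'][u[1]-16:u[1]+16:4,u[0]-16:u[0]+16:4].min(2))
for wt in(170,190,205):
    import fit as f; f.WT=wt
    print(wt,fit(ps,621,-77,60,-8)); print(fit(ps[1:],621,-77,60,-8)[:2])
# rack yaw from blue base
im=ps[1]['image'].astype(int); m=(im[...,2]>im[...,0]+60)&(im[...,1]>im[...,0]+25); n,l,st,_=cv2.connectedComponentsWithStats(m.astype(np.uint8)); print(cv2.minAreaRect(np.argwhere(l==1+np.argmax(st[1:,4]))[:,::-1].astype(np.float32)))
R=np.array(ps[1]['R']);print(R.round(3))
E
```

```text
[245.98521158 176.72788169]
[[127 127 126 154 120 124 157 190]
 [127 131 147 121 127 192 196 195]
 [128 129 164 217 215 210 209 195]
 [127 127 133 155 170 184 178 195]
 [130 126 127 125 125 123 116 195]
 [127 135 125 124 124 126 118 193]
 [126 169 165 126 122 125 118 178]
 [123 117 130 111 112 119 120 164]]
[267.63525905 162.24426994]
[[ 64  64  64 114 202 199 164  59]
 [ 64  64  64 156 203 200 131  64]
 [ 64  64  75 190 203 201 103  64]
 [ 66  65 161 237 236 232 218  76]
 [178 195 181 229 236 239 238  72]
 [198 203 132 133 134 142 155 188]
 [111 112 134 136 131 131 144 206]
 [131 131 158 209 201 176 128 139]]
170 (array([622.31226279, -70.97758904,  28.34313153]), np.float64(1.4504832783715105), [(np.int64(464), array([257.01724138, 171.2887931 ])), (np.int64(398), array([270.54522613, 156.07788945]))])
(array([632.37888162, -79.86808675, -13.34438097]), np.float64(0.4906669612004354))
190 (array([632.99142196, -79.2714346 , -12.17184261]), np.float64(1.4391513569114363), [(np.int64(379), array([257.63324538, 170.96306069])), (np.int64(299), array([268.69230769, 153.60869565]))])
(array([638.30375284, -79.14323785, -99.78905375]), np.float64(0.29428564794390144))
205 (array([620.21143021, -77.11669244,  -4.80274417]), np.float64(1.4846221510971498), [(np.int64(58), array([246.        , 168.96551724])), (np.int64(133), array([268.18796992, 159.7443609 ]))])
(array([620.97030908, -77.1479725 ,  -8.35813884]), np.float64(0.6102216961073887))
((225.92410278320312, 143.7782440185547), (73.77684020996094, 40.48101806640625), 7.666804790496826)
[[-0.015 -1.    -0.016]
 [-0.982  0.017 -0.188]
 [ 0.188  0.013 -0.982]]
```

Run:
```python
from fit import *
import fit as f
for n,wt in(("top",212),("top",205),("scene",203)):
    p=snapshot(n); f.WT=wt; m=white(p,621,-77,60,14 if n=="top" else 20)
    R,t,K=map(np.array,(p['R'],p['t'],p['intrinsics'])); C=-R.T@t
    def back(px,z):
        d=np.c_[px,np.ones(len(px))]@np.linalg.inv(K).T@R; return C+d*((z-C[2])/d[:,2:])
    W=back(np.argwhere(m)[:,::-1].astype(float),237)
    print(n,wt,len(W),W.mean(0),cv2.minAreaRect(W[:,:2].astype(np.float32)))
```

```text
top 212 125 [619.50074688 -77.2039898  237.        ] ((619.6724243164062, -77.46507263183594), (26.607641220092773, 12.405200958251953), 77.2744140625)
top 205 134 [619.64049004 -77.31557281 237.        ] ((619.6785278320312, -77.43858337402344), (27.211015701293945, 13.042803764343262), 77.27290344238281)
scene 203 60 [620.76540769 -76.39206325 237.        ] ((620.9586791992188, -76.6220932006836), (24.276647567749023, 8.815736770629883), 85.6173095703125)
```

```bash
python3 -m handwheel '[[0.2,0,0,-0.7,0,0,0.122],[0.2,0,0,-0.7,0,0,0.122],[0.2,0,0,-0.7,0,0,0.122],[0.2,0,0,-0.7,0,0,0.122],[0.2,0,0,-0.7,0,0,0.122],[0.2,0,0,-0.7,0,0,0.122],[0.2,0,0,-0.7,0,0,0.122],[0.2,0,0,-0.7,0,0,0.122],[0.2,0,0,-0.7,0,0,0.122],[0.2,0,0,-0.7,0,0,0.122],[0.2,0,0,-0.7,0,0,0.058],[0.2,0,0,0,0,0,0]]' 40
python3 -m handwheel '[[0.2,-2.8,2.26,0,0,0,0],[0.2,-2.8,2.26,0,0,0,0],[0.2,-2.8,2.26,0,0,0,0],[0.2,-2.8,2.26,0,0,0,0],[0.2,-2.8,2.26,0,0,0,0],[0.2,-2.8,2.26,0,0,0,0],[0.2,-2.8,2.26,0,0,0,0],[0.2,-2.8,2.26,0,0,0,0],[0.2,-2.8,2.26,0,0,0,0],[0.2,-2.8,2.26,0,0,0,0]]'
python3 -m handwheel '[[0.2,-2.8,2.26,0,0,0,0],[0.2,-2.8,2.26,0,0,0,0],[0.2,-2.8,2.26,0,0,0,0],[0.2,-2.8,2.26,0,0,0,0],[0.2,-2.8,2.26,0,0,0,0],[0.2,-2.8,2.26,0,0,0,0],[0.2,-2.8,2.26,0,0,0,0],[0.2,-2.8,2.26,0,0,0,0],[0.2,-2.8,2.26,0,0,0,0],[0.2,-2.8,2.26,0,0,0,0],[0.2,0,0,0,0,0,0],[0.2,0,0,0,0,0,0]]'
python3 - <<'E'
from fit import *
p=snapshot("wrist");cv2.imwrite('pics/w1.png',p['image'][:,:,::-1]);s=sense();print(s['tool_pos'],s['tcp_rot'],s['ft_force'],s['finger_gap'])
for d in place_of(p,"round_basket")[:2]: print(d)
print(proj(p,box(620,-77,np.radians(-8),60)).round())
E
```

```text
time: 2.15
tool_pos: [251.9, 545.2, 327.1]
tcp_rot: [179.9, -0.1, 81.8]
ft_force: [0.8, -0.5, 1.0]
finger_gap: 51.1
grip_force: 0.0
time: 2.98
tool_pos: [436.8, 234.3, 325.0]
tcp_rot: [180.0, -0.0, 82.1]
ft_force: [0.3, -0.6, 0.8]
finger_gap: 51.0
grip_force: 0.0
time: 3.98
tool_pos: [621.2, -74.8, 323.7]
tcp_rot: [-179.9, -0.0, 81.9]
ft_force: [-0.6, 0.8, -0.9]
finger_gap: 51.0
grip_force: 0.0
[620.91443077 -73.38193539 324.25776385] [-1.79906701e+02 -2.38616293e-02  8.20042333e+01] [-0.94315784 -0.34917146  0.61894224] 51.164796948207915
{'location': [620.6, -75.5, 63.0], 'conf': 0.91}
{'location': [550.6, -194.2, 4.9], 'conf': 0.85}
[[248. 201.]
 [246. 223.]
 [248. 168.]
 [246. 183.]
 [264. 201.]
 [265. 223.]
 [264. 168.]
 [265. 183.]]
```

View pics/w1.png

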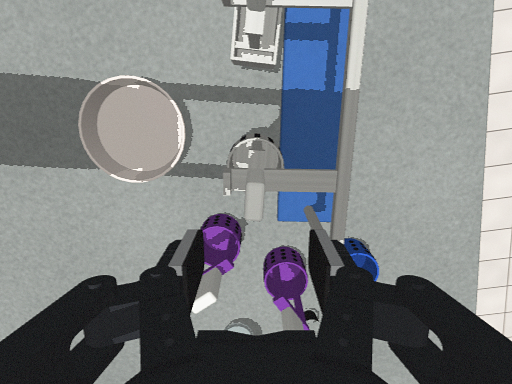

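The grip sits at columns 246–265, rows 168–222, just as predicted from (620,-77) at yaw -8. Descending and closing.

```bash
python3 -m handwheel '[[0.2,-0.3,0,1.2,0,0,0],[0.2,0,0,1.6,0,0,0],[0.2,0,0,1.6,0,0,0],[0.2,0,0,1.6,0,0,0],[0.2,0,0,1.3,0,0,0],[0.2,0,0,1.0,0,0,0],[0.2,0,0,0.9,0,0,0],[0.2,0,0,0.7,0,0,0],[0.2,0,0,0.6,0,0,0],[0.2,0,0,0.5,0,0,0],[0.2,0,0,0,0,0,0],[0.2,0,0,0,0,0,0]]' 40
python3 -m handwheel '[[-0.5,0,0,0,0,0,0],[-1,0,0,0,0,0,0],[-1,0,0,0,0,0,0],[-1,0,0,0,0,0,0],[-1,0,0,0,0,0,0],[-1,0,0,0,0,0,0],[-1,0,0,0,0,0,0],[-1,0,0,0,0,0,0],[-1,0,0,0,0,0,0]]' 40
```

```text
time: 5.08
tool_pos: [620.7, -75.9, 215.4]
tcp_rot: [180.0, 0.0, 82.0]
ft_force: [0.9, -0.4, -0.2]
finger_gap: 51.3
grip_force: 0.0
time: 5.83
tool_pos: [620.9, -76.0, 215.9]
tcp_rot: [179.9, 0.0, 82.0]
ft_force: [-1.4, 0.2, 6.7]
finger_gap: 13.4
grip_force: 41.7
```

```bash
python3 -m handwheel '[[-1,0,0,-0.3,0,0,0],[-1,0,0,-0.5,0,0,0],[-1,0,0,-0.6,0,0,0],[-1,0,0,-0.6,0,0,0],[-1,0,0,-0.6,0,0,0],[-1,0,0,-0.5,0,0,0],[-1,0,0,-0.3,0,0,0],[-1,0,0,0,0,0,0],[-1,0,0,0,0,0,0]]'
python3 - <<'E'
from fit import *
p=snapshot("scene");q=snapshot("wrist");cv2.imwrite('pics/lift.png',np.hstack([cv2.resize(p['image'][100:280,120:360],(400,300)),cv2.resize(q['image'],(400,300))])[:,:,::-1])
E
```

```text
time: 6.58
tool_pos: [620.8, -75.9, 249.5]
tcp_rot: [180.0, 0.0, 82.0]
ft_force: [0.0, 0.2, -1.5]
finger_gap: 13.5
grip_force: 41.0
```

View pics/lift.png

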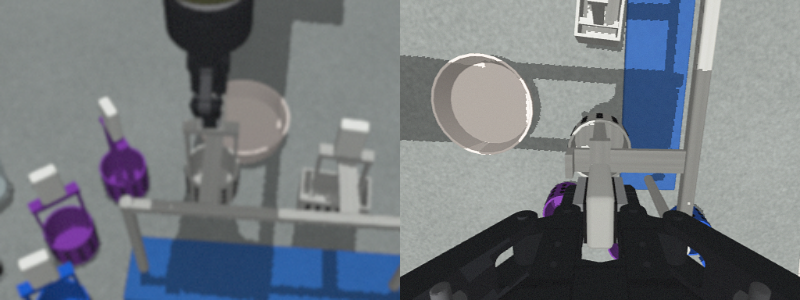

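Lifted clear: the scene view shows the hook inside the loop and the slide basket untouched, and fz of -1.5 N matches the basket's weight. Moving out along the hook.

```bash
python3 -m handwheel '[[-1,0,-0.5,0,0,0,0],[-1,0,-1,0,0,0,0],[-1,0,-1.2,0,0,0,0],[-1,0,-1.2,0,0,0,0],[-1,0,-1.2,0,0,0,0],[-1,0,-1.2,0,0,0,0],[-1,0,-1.2,0,0,0,0],[-1,0,-1.2,0,0,0,0],[-1,0,-0.8,0,0,0,0],[-1,0,-0.5,0,0,0,0]]'
python3 -m handwheel '[[-1,0.3,-0.6,0,0,0,0],[-1,0.5,-0.9,0,0,0,0],[-1,0.6,-1.1,0,0,0,0],[-1,0.6,-1.1,0,0,0,0],[-1,0.6,-1.1,0,0,0,0],[-1,0.5,-0.9,0,0,0,0],[-1,0.26,-0.52,0,0,0,0],[-1,0,0,0,0,0,0],[-1,0,0,0,0,0,0]]'
python3 - <<'E'
from fit import *
ims=[]
for n in("scene","top","wrist"):
    p=snapshot(n); ims.append(p['image'])
    for q in("dish","round_basket","slide_basket"): print(n,q,[(np.round(d['location'],1),round(d['conf'],2)) for d in place_of(p,q)[:2]])
cv2.imwrite('pics/over.png',np.hstack([cv2.resize(ims[0][90:282,120:376],(400,300)),cv2.resize(ims[2],(400,300))])[:,:,::-1])
E
```

```text
time: 7.52
tool_pos: [520.6, -61.7, 249.1]
tcp_rot: [-180.0, -0.0, 82.0]
ft_force: [-0.0, 0.5, -1.0]
finger_gap: 13.5
grip_force: 41.0
time: 8.27
tool_pos: [464.8, -19.8, 249.5]
tcp_rot: [180.0, 0.0, 82.0]
ft_force: [-0.3, -0.5, -0.1]
finger_gap: 13.2
grip_force: 41.0
scene dish [(array([464.9, -19.9,   4.5]), 0.72)]
scene round_basket [(array([465.8, -21. ,  91. ]), 0.75), (array([ 639.8, -260.1,   -1.9]), 0.66)]
scene slide_basket [(array([643.9,  71. ,  61.5]), 0.58)]
top dish []
top round_basket [(array([ 550.6, -194.8,   -3.5]), 0.98), (array([ 637.2, -265.6,    1.4]), 0.8)]
top slide_basket [(array([644.5,  69.9,  60.5]), 0.6)]
wrist dish []
wrist round_basket [(array([ 7.396e+02, -2.589e+02,  2.000e-01]), 0.86), (array([466. , -23.2,  94.8]), 0.75)]
wrist slide_basket [(array([638.4,  72. ,  62.3]), 0.59)]
```

View pics/over.png

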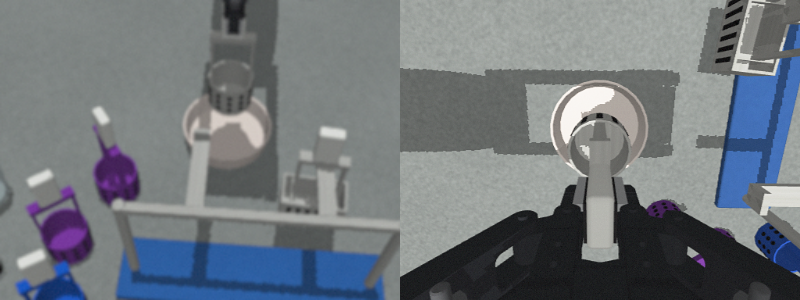

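The basket hangs upright over the dish centre, with its bottom at about z 94 and the dish floor at 5. Lowering.

```bash
python3 -m handwheel '[[-1,0,0,0.6,0,0,0],[-1,0,0,1.0,0,0,0],[-1,0,0,1.3,0,0,0],[-1,0,0,1.3,0,0,0],[-1,0,0,1.2,0,0,0],[-1,0,0,1.0,0,0,0],[-1,0,0,0.8,0,0,0],[-1,0,0,0.6,0,0,0],[-1,0,0,0.3,0,0,0],[-1,0,0,0.1,0,0,0],[-1,0,0,0,0,0,0],[-1,0,0,0,0,0,0]]'
python3 -m handwheel '[[-1,0,0,0.1,0,0,0],[-1,0,0,0.1,0,0,0],[-1,0,0,0.1,0,0,0],[-1,0,0,0.1,0,0,0],[-1,0,0,0,0,0,0],[-1,0,0,0,0,0,0]]'
```

```text
time: 9.87
tool_pos: [465.2, -20.0, 167.9]
tcp_rot: [179.9, 0.0, 82.0]
ft_force: [-0.2, 0.1, -1.9]
finger_gap: 13.6
grip_force: 41.0
time: 10.37
tool_pos: [464.6, -20.0, 163.2]
tcp_rot: [-180.0, 0.0, 82.0]
ft_force: [0.5, 0.6, -0.8]
finger_gap: 13.8
grip_force: 41.0
```

```bash
for i in 1; do python3 -m handwheel '[[-1,0,0,0.1,0,0,0],[-1,0,0,0.05,0,0,0],[-1,0,0,0,0,0,0],[-1,0,0,0,0,0,0]]'; done
python3 -m handwheel '[[-1,0,0,0.05,0,0,0],[-1,0,0,0.05,0,0,0],[-1,0,0,0,0,0,0],[-1,0,0,0,0,0,0]]'
```

```text
time: 10.7
tool_pos: [464.7, -20.0, 161.7]
tcp_rot: [-180.0, -0.0, 82.0]
ft_force: [0.1, -0.2, -1.7]
finger_gap: 13.7
grip_force: 41.0
time: 11.03
tool_pos: [464.8, -20.0, 161.0]
tcp_rot: [180.0, 0.0, 82.0]
ft_force: [-1.2, 1.1, 1.1]
finger_gap: 13.3
grip_force: 41.4
```

```bash
python3 -m handwheel '[[-1,0,0,0.05,0,0,0],[-1,0,0,0,0,0,0],[-1,0,0,0,0,0,0]]'; python3 -m handwheel '[[-1,0,0,0.05,0,0,0],[-1,0,0,0,0,0,0],[-1,0,0,0,0,0,0]]'
```

```text
time: 11.28
tool_pos: [464.9, -20.0, 161.0]
tcp_rot: [180.0, 0.0, 82.0]
ft_force: [-3.1, 0.8, 5.8]
finger_gap: 13.9
grip_force: 42.0
time: 11.53
tool_pos: [465.1, -20.0, 161.0]
tcp_rot: [179.9, 0.0, 82.0]
ft_force: [-3.7, -0.1, 9.0]
finger_gap: 13.5
grip_force: 42.6
```

Contact is clear (fz 9 N). Ease back, open gradually, then rise.

```bash
python3 -m handwheel '[[-1,0,0,-0.1,0,0,0],[-1,0,0,0,0,0,0],[-0.6,0,0,0,0,0,0],[-0.5,0,0,0,0,0,0],[-0.3,0,0,0,0,0,0],[-0.1,0,0,0,0,0,0],[0,0,0,0,0,0,0],[0,0,0,0,0,0,0],[0,0,0,0,0,0,0]]' 20
python3 - <<'E'
from fit import *
p=snapshot("scene");q=snapshot("wrist");cv2.imwrite('pics/rel.png',np.hstack([cv2.resize(p['image'][90:282,120:376],(400,300)),cv2.resize(q['image'],(400,300))])[:,:,::-1])
E
```

```text
time: 12.28
tool_pos: [464.7, -20.0, 160.8]
tcp_rot: [-180.0, 0.0, 82.0]
ft_force: [0.7, -0.1, -0.8]
finger_gap: 42.7
grip_force: 0.0
```

View pics/rel.png

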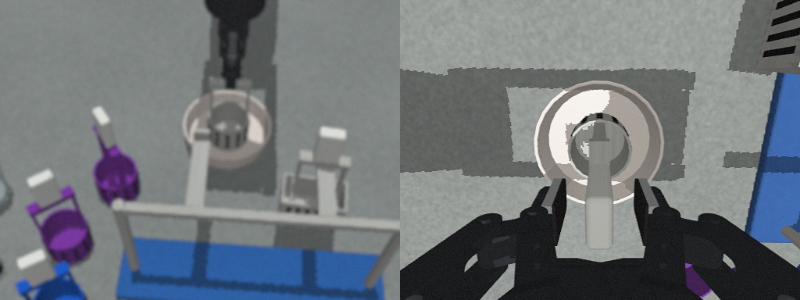

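The basket stands upright and centred in the dish at about (230,125), with the fingers clear on both sides. Retreating upward.

```bash
python3 -m handwheel '[[0,0,0,-0.6,0,0,0],[0,0,0,-1.2,0,0,0],[0,0,0,-1.5,0,0,0],[0,0,0,-1.5,0,0,0],[0,0,0,-1.5,0,0,0],[0,0,0,-1.5,0,0,0],[0,0,0,-1.5,0,0,0],[0,0,0,-1.5,0,0,0],[0,0,0,-1.0,0,0,0],[0,0,0,0,0,0,0],[0,0,0,0,0,0,0],[0,0,0,0,0,0,0]]'
python3 - <<'E'
from fit import *
p=snapshot("scene");q=snapshot("wrist");cv2.imwrite('pics/end.png',np.hstack([cv2.resize(p['image'][90:282,120:376],(400,300)),cv2.resize(q['image'],(400,300))])[:,:,::-1])
for n in("dish","round_basket","slide_basket"): print(n,[(np.round(d['location'],1),round(d['conf'],2)) for d in place_of(p,n)[:2]])
E
```

```text
time: 13.38
tool_pos: [464.4, -19.9, 278.1]
tcp_rot: [-180.0, 0.0, 82.0]
ft_force: [0.4, 0.1, 0.2]
finger_gap: 43.1
grip_force: 0.0
dish [(array([462.4, -20. ,   5.5]), 0.62)]
round_basket [(array([ 641.3, -260.3,    0.7]), 0.91), (array([ 744.2, -264.5,    7. ]), 0.91)]
slide_basket [(array([642.5,  70.7,  61.8]), 0.87)]
```

View pics/end.png

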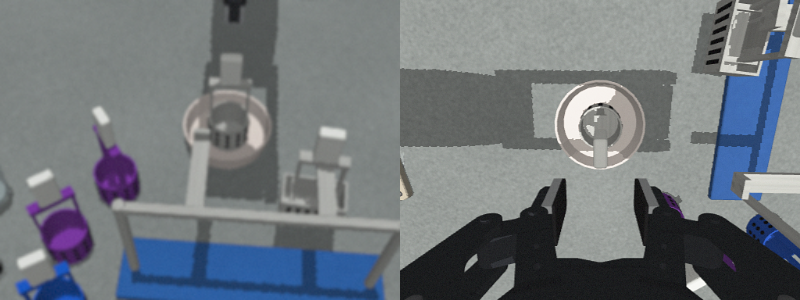

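The basket stands free and upright in the dish, the slide basket still hangs on its hook, and the gripper is well above everything.

```bash
python3 -c "from bench import hand_in; print(hand_in())"
```

```text
the job is handed in; nothing more can be done
None
```

The round basket is off its hook and standing upright in the white dish, released; the rectangular basket still hangs where it was, and I handed the job in at about 13.5 s.

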